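# Set the decorating slide at its middle station

### The job

Bring the turned pot to the middle (green) station of the decorating slide: with the fingertips push the blue sprung carriage in by its red pad until it has gone past the spring-loaded stop pin, but not on to the last (red) station, then let it go so that it springs back and latches against the pin. Leave the pot sitting in its ring, do not touch the pot or the stop pin, grip or lift nothing, and leave the things standing around where they are.

Things in the scene. Friction and masses are not known exactly. Their poses are not given: they have to be found in the camera images.
- slide_base: decorating slide: aluminium base 270 x 150 x 12 mm, fixed, with a blue carriage. Origin on the table, z up; +x is the way the carriage is pushed in (away from the red pad), +y the side of the stop pin. Base from x = -130 to 140, y = -67 to 83 mm; pin bracket at x = 29 to 61, y = 44 to 81 mm, 74 mm high, knob to 92 mm. White, green, red station marks lie on the base along its +y edge, for the white line on the carriage.
- slide (a joint): travel of the blue carriage along the base's +x, m: 0 home, 0.050 latched at the middle (green) station, 0.078 latched at the last (red) one, 0.090 end. Spring towards home, 4 N at 0 to 7.6 N at 0.09; damping 50 N per m/s (returns at about 0.1 m/s). Let go at 0.053 to 0.072 it returns to 0.050; below 0.045, home; past about 0.074 it is caught at the red station for good.
- push_face (a point): centre of the red pad on the end of the carriage, on its outer face; moves with the carriage. The face is upright, square to the base's x, 78 mm wide and 40 mm high, from 43 to 83 mm above the table; the free side is towards the base's -x. The block behind it is 90 mm wide and 86 mm high at its top.
- stop_pin (a joint): height of the stop pin above its lowest position, m: 0 = down, about 0.008 on top of a tooth. Steel pin of 10 mm with a black knob, pressed down by a spring (3 N); two saw teeth on the carriage's edge lift it on the way in (1 to 3 N more push) and catch on it on the way back. It moves by itself.
- nest_center (a point): point on the carriage's deck at the centre of the cork ring (9 mm high, 77 mm inside) in which the pot stands, 36 mm above the table; 73 mm from the red face.
- pot: brown turned wooden pot with a dark inlaid lid, 71 mm in diameter, 62 mm high, loose, standing in the cork ring on the carriage; origin at the centre of its underside.
- block: cork sanding block, 45 x 72 x 26 mm; bystander on the table, origin at the centre of its underside.
- ball: dark round candle holder with painted dots, 66 mm wide, 59 mm high; bystander on the table, origin at the centre of its underside.
- pot_b: second brown turned pot, 75 mm wide, 58 mm high; bystander on the table, origin at the centre of its underside.
- bowl: brown turned bowl, 119 mm wide, 45 mm high; bystander on the table, origin at the centre of its underside.
- tealight: red tealight in a metal cup, 39 mm wide, 15 mm high; bystander on the table, origin at the centre of its underside.

How it is judged (in metres and radians):
On the way:
1. the fingers have pushed the carriage past the stop pin, clearly beyond the middle station (value of joint slide above 0.052 m and contact force between the fingers and slide_base above 0.5 N), for 0.05 s.
At the end, for the whole second after the job is handed in: The carriage rests latched at the middle station (travel 50 mm, within 3 mm) with the stop pin down (within 3 mm), released and at rest; the pot stands upright (within 7 degrees) in its ring, within 10 mm of its centre and not raised more than 6 mm (value of joint slide between 0.047 and 0.053 m and value of joint stop_pin below 0.003 m and velocity of joint slide between -0.005 and 0.005 m/s and horizontal distance between pot and nest_center below 0.01 m and z of pot in the frame of nest_center below 0.006 m and angle between pot's own z axis and vertical below 0.12 rad and linear speed of pot below 0.01 m/s); the robot touches nothing.
It fails at once if the fingers or the arm touch the pot (contact force between any of the arm, the fingers and pot above 1 N).
It fails at once if the fingers or the arm touch the stop pin (contact force between any of the arm, the fingers and stop_pin above 1 N).
It fails at once if the pot leaves its ring or is tipped or lifted (horizontal distance between pot and nest_center above 0.02 m or z of pot in the frame of nest_center above 0.012 m or angle between pot's own z axis and vertical above 0.4 rad).
It fails at once if a thing standing around is moved by more than 20 mm (distance of any of block, ball, pot_b, bowl, tealight from where it was at the start of the episode above 0.02 m).
It also fails if it takes over 32 s, if anything falls off the work surface, if the arm or the gripper's body presses on something with over 40 N, if the wrist force passes 120 N, or if a joint passes its speed limit or range.

### The arm

A 7-joint arm with a two-finger parallel gripper is mounted at the origin on a cart in front of the work surface, level with it; the furniture and walls round the work are solid. World frame = base frame: x ahead of the robot, y to its left, z up, the work surface at z = 0. Lengths are in mm, angles in rad, forces in N, time in s.
With the tool pointing down it reaches from about 425 to 825 mm from the base axis. Payload 3.6 kg.
Tool frame: the origin (TCP) lies at the very end of the fingers, on their centre line; the grasp point (between the pads) lies 19 mm behind it; z points along the fingers, y is the direction in which the jaws open and shut (so a half turn about z gives the same grasp; the last joint's range is limited). The gripper opens to 93 mm and grips with 3 to 60 N. Pads are 15 mm wide; open, the fingers measure 128 mm over their backs; the gripper's body (75 mm by 188 mm) begins 65 mm behind the grasp point.
Start: joints at [-1.353, 0.615, -0.013, 1.423, 0.008, 1.103, -0.04], TCP at [156.871, 630.754, 184.84] pointing down, gripper open.
Joint ranges: [-3.12, 3.12], [-0.3, 2.06], [-1.34, 1.32], [0.26, 2.42], [-1.36, 4.5], [0.01, 1.98], [-2.84, 2.84]. Speed limits (rad/s): [2.79, 2.79, 3.14, 3.14, 3.14, 3.14, 3.14].

### API

Orientations are given as a 3x3 rotation matrix whose columns are the frame's x, y, z axes.
In Python, from rig import * gives the robot as it stands.
- The arm moves only by the tool step_arm, never from a script. Its argument "series" is a list of rows, each a list of 7 numbers: the shift along the tool's x, y, z in m, then the turn, a rotation vector about the tool's x, y, z in rad, then the opening, from 0 (shut) to 1 (fully open). In form: [[dx, dy, dz, ax, ay, az, hand], ...]. A call has exactly 10 rows; each row shifts and turns the commanded pose from where the row before left it, along the tool's axes as they then stand; what a row does not reach is not made up. A row lasts 1/12 s, in which the tool goes at most 41.7 mm and 7.16 degrees, less where a joint would pass 70% of its speed; a pose out of reach is approached as far as the arm can. A call is refused whole if a number of a shift passes 0.0417 or a number of a turn 0.125, either way. A call with a gripper value outside its range is refused whole. The fingers move at their own pace and stop on an object; "newtons" is the grip in N (left out, the last holds). Time passes only in rows, so rows that do not move let the fingers close, or fill a call up. It gives the time, the measured TCP pose, the force and the opening at its end, in the units of the state.
- get_obs(): the state, without advancing time (a new reading comes with each control period).
- read_camera(name): name is "side" or "top"; returns a dict with "image" (480x640x3 uint8, red, green, blue), "camera_matrix" (3x3 intrinsics, pixels), "world_from_camera" (4x4, takes a point from camera to world coordinates). Camera axes: x right, y down, z forward; pixel columns grow to the right and rows downward; lengths in mm; the calibration is good to about 2 mm. A picture is of the moment at which its call begins. There is no depth.
- job_done(): hands the job in, once; it reports no verdict.
The state is a dict: "time": time; "joint_positions": joint angles; "joint_velocities": joint speeds; "effort": joint torques, N m; "position": TCP position; "orientation": TCP orientation; "wrist_force": force on the tool from outside, world axes, zero at the start; "torque": the same for the moment, N m; "width": opening from 0.0 (shut) to 1.0 (fully open).
Only numpy, scipy, OpenCV 4.12 (cv2) and the standard library are available. Lean on these libraries where they do the work, as an engineer would, in place of code of your own. Each camera call takes 0.05 s, during which the arm holds its last target.

## Working session

There is one attempt and no reset: what is moved stays moved. The work goes in short steps, Python scripts to look and compute and a tool call to move; the robot and the scene stay as the last step left them, time stands still between calls to the robot, and variables do not carry over. Pictures are saved under pics/ and viewed, and the job is handed in when it is done.

Besides the shell and the picture viewer there is one more tool, called after "Emit:" as name([rows], argument=value, ...), one row to a line, values as JSON. step_arm: Moves the arm, as the interface text tells. Its arguments: {"type":"object","properties":{"series":{"type":"array","items":{"type":"array","items":{"type":"number"}}},"newtons":{"type":"number"}},"required":["series"]}

```bash
mkdir -p pics; ls
python3 - <<'E'
from rig import *
import cv2,numpy as np
for n in("top","side"):
    r=read_camera(n);cv2.imwrite(f"pics/{n}0.png",r["image"][:,:,::-1]);print(n,r["camera_matrix"].round(1).tolist(),r["world_from_camera"].round(3).tolist())
o=get_obs();print(o["time"],o["position"],np.round(o["orientation"],3).tolist(),o["wrist_force"],o["width"])
E
```

```text
pics
top [[446.6, 0.0, 318.7], [0.0, 446.6, 240.6], [0.0, 0.0, 1.0]] [[-0.006, -0.983, 0.185, 326.205], [-1.0, 0.002, -0.019, 2.585], [0.018, -0.185, -0.982, 1110.2], [0.0, 0.0, 0.0, 1.0]]
side [[553.2, 0.0, 321.4], [0.0, 553.2, 248.3], [0.0, 0.0, 1.0]] [[0.812, -0.396, 0.429, -142.641], [-0.584, -0.527, 0.618, -1013.486], [-0.019, -0.752, -0.659, 1105.102], [0.0, 0.0, 0.0, 1.0]]
0.1 [156.69282715 630.05679855 183.83637442] [[-0.97, 0.241, -0.001], [0.241, 0.97, -0.002], [-0.0, -0.002, -1.0]] [-0.60245751  0.40485881  0.53093474] 0.9989933722424472
```

View pics/top0.png

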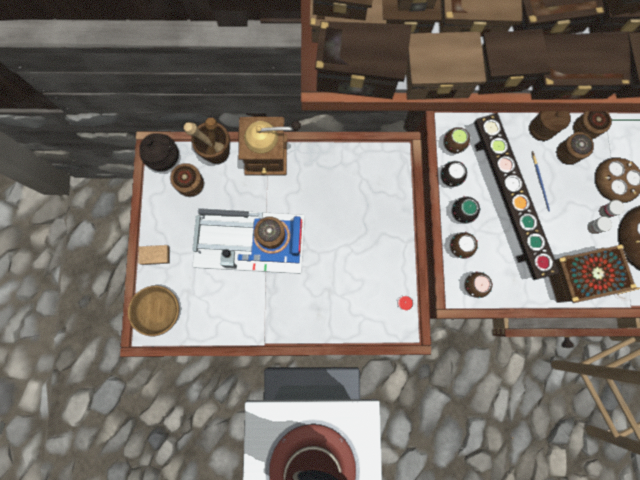

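View pics/side0.png

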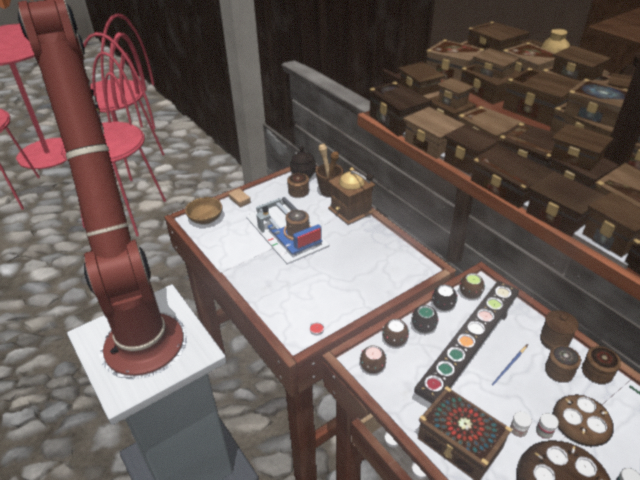

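Run:
```python
import cv2
t=cv2.imread("pics/top0.png");cv2.imwrite("pics/topc.png",cv2.resize(t[195:285,180:320],None,fx=5.5,fy=5.5,interpolation=cv2.INTER_CUBIC))
t=cv2.imread("pics/side0.png");cv2.imwrite("pics/sidec.png",cv2.resize(t[190:270,240:340],None,fx=7,fy=7,interpolation=cv2.INTER_CUBIC))
```

```text
(no output)
```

View pics/topc.png

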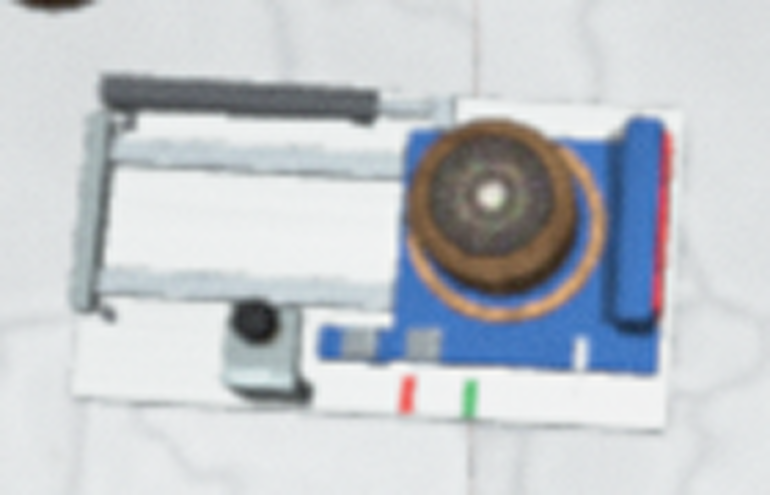

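View pics/sidec.png

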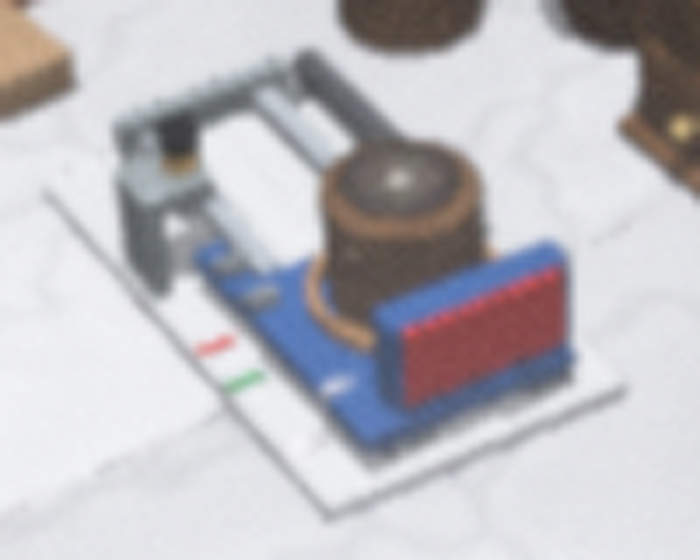

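```bash
cat > fit.py <<'E'
from rig import *
import numpy as np
from scipy.optimize import least_squares
P=[("top",(664,428),(-130,83,12)),("top",(73,397),(140,83,12)),("top",(684,108),(-130,-67,12)),
("side",(330,512),(-130,83,12)),("side",(45,188),(140,83,12)),("side",(625,385),(-130,-67,12)),
("side",(405,330),(None,39,83)),("side",(405,408),(None,39,43)),("side",(566,267),(None,-39,83)),("side",(566,348),(None,-39,43))]
C={n:read_camera(n) for n in("top","side")}
def proj(n,w):
    T=np.linalg.inv(C[n]["world_from_camera"]);c=T[:3,:3]@w+T[:3,3];p=C[n]["camera_matrix"]@c;return p[:2]/p[2]
def full(n,q):
    q=np.array(q)+.5
    return np.array([180,195])+q/5.5-.5 if n=="top" else np.array([240,190])+q/7-.5
def res(v):
    x,y,a,pf=v;R=np.array([[np.cos(a),-np.sin(a),0],[np.sin(a),np.cos(a),0],[0,0,1]]);o=[]
    for n,q,b in P:
        b=np.array([pf if b[0] is None else b[0],b[1],b[2]],float)
        o.append(proj(n,R@b+[x,y,0])-full(n,q))
    return np.concatenate(o)
s=least_squares(res,[400,200,1.57,-120])
x,y,a,pf=s.x;print(s.x,res(s.x).round(1).reshape(-1,2).tolist())
d=np.array([np.cos(a),np.sin(a)]);print("dir",d,"pad",np.array([x,y])+pf*d)
E
python3 fit.py
```

```text
[ 542.27961563  148.70991625    1.50942717 -126.24047763] [[1.3, 0.9], [-0.7, 0.3], [1.4, 0.1], [-0.5, -0.9], [-0.9, -1.8], [0.5, -1.2], [-0.0, 0.5], [0.6, -0.2], [-0.0, 0.0], [0.2, -1.1]]
dir [0.06133064 0.9981175 ] pad [534.53720602  22.70708579]
```

```bash
cat > plan.py <<'E'
from rig import *
import numpy as np,sys
from scipy.optimize import least_squares
from scipy.spatial.transform import Rotation as Ro
o=get_obs()
p0=np.array(o["position"]);R0=np.array(o["orientation"])
d=np.array([.0613,.9981,0]);tgt=np.array(eval(sys.argv[1]));N=int(sys.argv[2])
RT=np.c_[d,np.cross([0,0,-1],d),[0,0,-1]]
rot=Ro.from_matrix(R0.T@RT).as_rotvec()
def end(v):
    p=p0.copy();R=R0.copy()
    for _ in range(N):
        p=p+R@v;R=R@Ro.from_rotvec(rot/N).as_matrix()
    return p
s=least_squares(lambda v:end(v)-tgt,[-1,0,0])
print("row m",(s.x/1000).round(5),"rot/row",(rot/N).round(5), "force",np.round(o["wrist_force"],2),"pos",p0.round(1),"t",o["time"])
E
python3 plan.py "[530.2,-47.2,184]" 26
```

```text
row m [-3.189e-02 -5.010e-03  1.000e-05] rot/row [-5.00e-05  4.00e-05  5.34e-02] force [-0.01  0.58 -0.3 ] pos [156.8 630.3 184.1] t 0.2
```

Emit:
step_arm([
  [-0.016,-0.0025,0,0,0,0.0267,0],
  [-0.032,-0.005,0,0,0,0.0534,0],
  [-0.032,-0.005,0,0,0,0.0534,0],
  [-0.032,-0.005,0,0,0,0.0534,0],
  [-0.032,-0.005,0,0,0,0.0534,0],
  [-0.032,-0.005,0,0,0,0.0534,0],
  [-0.032,-0.005,0,0,0,0.0534,0],
  [-0.032,-0.005,0,0,0,0.0534,0],
  [-0.032,-0.005,0,0,0,0.0534,0],
  [-0.032,-0.005,0,0,0,0.0534,0],
])

```text
time: 1.03
position: [406.0, 449.8, 184.9]
orientation: [[-0.727, 0.686, 0.001], [0.686, 0.727, -0.0], [-0.001, 0.0, -1.0]]
wrist_force: [0.4, 0.2, 0.0]
width: 0.334
```

Emit:
step_arm([
  [-0.032,-0.005,0,0,0,0.0534,0],
  [-0.032,-0.005,0,0,0,0.0534,0],
  [-0.032,-0.005,0,0,0,0.0534,0],
  [-0.032,-0.005,0,0,0,0.0534,0],
  [-0.032,-0.005,0,0,0,0.0534,0],
  [-0.032,-0.005,0,0,0,0.0534,0],
  [-0.032,-0.005,0,0,0,0.0534,0],
  [-0.032,-0.005,0,0,0,0.0534,0],
  [-0.016,-0.0025,0,0,0,0.0267,0],
  [0,0,0,0,0,0,0],
])

```text
time: 1.87
position: [527.4, 201.5, 185.3]
orientation: [[-0.348, 0.938, 0.001], [0.938, 0.348, -0.003], [-0.004, -0.0, -1.0]]
wrist_force: [0.4, -0.1, -0.3]
width: 0.004
```

```bash
python3 plan.py "[530.2,-47.2,184]" 8
```

```text
row m [-0.0309  -0.00505  0.00022] rot/row [0.0001  0.00045 0.05207] force [ 0.42 -0.07 -0.31] pos [527.4 201.5 185.3] t 1.8667
```

Emit:
step_arm([
  [-0.0155,-0.0025,0,0,0,0.026,0],
  [-0.031,-0.005,0,0,0,0.052,0],
  [-0.031,-0.005,0,0,0,0.052,0],
  [-0.031,-0.005,0,0,0,0.052,0],
  [-0.031,-0.005,0,0,0,0.052,0],
  [-0.031,-0.005,0,0,0,0.052,0],
  [-0.031,-0.005,0,0,0,0.052,0],
  [-0.031,-0.005,0,0,0,0.052,0],
  [-0.0155,-0.0025,0,0,0,0.026,0],
  [0,0,0,0,0,0,0],
])

```text
time: 2.7
position: [530.4, -44.9, 185.1]
orientation: [[0.056, 0.998, -0.0], [0.998, -0.056, -0.002], [-0.002, -0.0, -1.0]]
wrist_force: [0.7, 0.0, -0.2]
width: 0.008
```

```bash
python3 plan.py "[530.2,-47.2,52]" 8
```

```text
row m [-2.800e-04 -1.000e-05  1.664e-02] rot/row [-0.       0.00023  0.00064] force [ 0.7   0.02 -0.18] pos [530.4 -44.9 185.1] t 2.7
```

Emit:
step_arm([
  [0,0,0.01,0,0,0.005,0],
  [0,0,0.018,0,0,0,0],
  [0,0,0.018,0,0,0,0],
  [0,0,0.018,0,0,0,0],
  [0,0,0.018,0,0,0,0],
  [0,0,0.018,0,0,0,0],
  [0,0,0.018,0,0,0,0],
  [0,0,0.013,0,0,0,0],
  [0,0,0,0,0,0,0],
  [0,0,0,0,0,0,0],
])

```text
time: 3.53
position: [530.8, -38.3, 52.7]
orientation: [[0.051, 0.999, -0.002], [0.999, -0.051, 0.002], [0.002, -0.002, -1.0]]
wrist_force: [-0.4, -0.5, 1.3]
width: 0.006
```

Run:
```python
from rig import *
import cv2
for n,(a,b,c,d),f in(("top",(195,285,180,340),5),("side",(170,280,240,370),5)):
    r=read_camera(n);cv2.imwrite(f"pics/{n}1.png",cv2.resize(r["image"][a:b,c:d,::-1],None,fx=f,fy=f,interpolation=cv2.INTER_CUBIC))
o=get_obs();print(o["time"],o["position"].round(1),o["wrist_force"].round(2))
```

```text
3.6333 [532.  -39.7  54.2] [-0.06 -0.46  0.06]
```

View pics/side1.png

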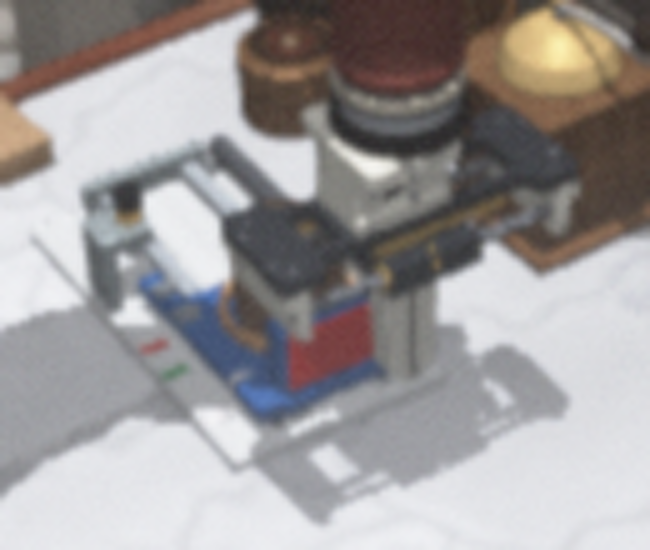

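View pics/top1.png

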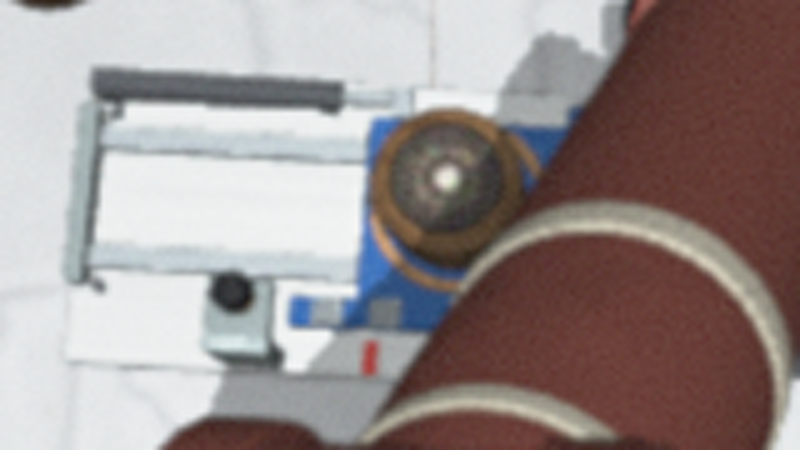

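Emit:
step_arm([
  [0.008,0,0,0,0,0,0],
  [0.008,0,0,0,0,0,0],
  [0.008,0,0,0,0,0,0],
  [0.008,0,0,0,0,0,0],
  [0.006,0,0,0,0,0,0],
  [0.004,0,0,0,0,0,0],
  [0.004,0,0,0,0,0,0],
  [0.003,0,0,0,0,0,0],
  [0.003,0,0,0,0,0,0],
  [0.003,0,0,0,0,0,0],
])

```text
time: 4.47
position: [534.2, 13.6, 53.8]
orientation: [[0.056, 0.998, -0.0], [0.998, -0.056, -0.0], [-0.0, -0.0, -1.0]]
wrist_force: [0.5, -1.2, 0.8]
width: 0.006
```

Emit:
step_arm([
  [0.002,0,0,0,0,0,0],
  [0.002,0,0,0,0,0,0],
  [0.002,0,0,0,0,0,0],
  [0.001,0,0,0,0,0,0],
  [0.001,0,0,0,0,0,0],
  [0.001,0,0,0,0,0,0],
  [0.001,0,0,0,0,0,0],
  [0,0,0,0,0,0,0],
  [0,0,0,0,0,0,0],
  [0,0,0,0,0,0,0],
])

```text
time: 5.3
position: [534.8, 23.6, 53.8]
orientation: [[0.055, 0.998, -0.0], [0.998, -0.055, -0.0], [-0.0, -0.0, -1.0]]
wrist_force: [0.6, -0.8, 0.1]
width: 0.002
```

Run:
```python
from rig import *
import cv2
r=read_camera("side");cv2.imwrite("pics/side2.png",cv2.resize(r["image"][170:280,240:370,::-1],None,fx=5,fy=5,interpolation=cv2.INTER_CUBIC))
o=get_obs();print(o["time"],o["position"].round(1),o["wrist_force"].round(2))
```

```text
5.35 [534.8  23.6  53.9] [ 0.13 -0.88  0.25]
```

View pics/side2.png

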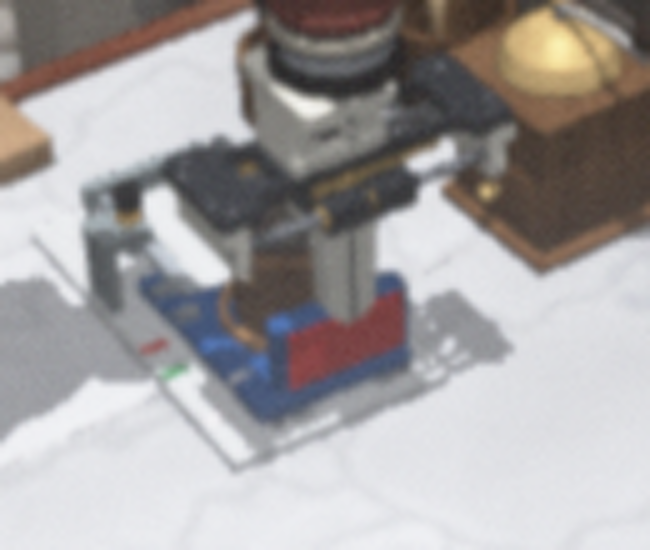

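```bash
cat >> fit.py <<'E'
for w in ((534.8,23.6,53.9),(534.5,22.7,54),(534.5,22.7,43),(534.5,22.7,83),(534.5,14,54)):
    print(w,((proj("side",np.array(w,float))-[240,170]+.5)*5-.5).round(0))
E
python3 fit.py
```

```text
[ 542.27961563  148.70991625    1.50942717 -126.24047763] [[1.3, 0.9], [-0.7, 0.3], [1.4, 0.1], [-0.5, -0.9], [-0.9, -1.8], [0.5, -1.2], [-0.0, 0.5], [0.6, -0.2], [-0.0, 0.0], [0.2, -1.1]]
dir [0.06133064 0.9981175 ] pad [534.53720602  22.70708579]
(534.8, 23.6, 53.9) [348. 351.]
(534.5, 22.7, 54) [349. 352.]
(534.5, 22.7, 43) [349. 367.]
(534.5, 22.7, 83) [347. 314.]
(534.5, 14, 54) [357. 360.]
```

```bash
cat >> fit.py <<'E'
print(((proj("side",np.array((532,-39.7,54.2)))-[240,170]+.5)*5-.5).round(0))
import cv2
im=C["side"]["image"][205:255,280:340,::-1];cv2.imwrite("pics/z.png",cv2.resize(im,None,fx=12,fy=12,interpolation=cv2.INTER_NEAREST))
E
python3 fit.py|tail -1
```

```text
[407. 410.]
```

View pics/z.png

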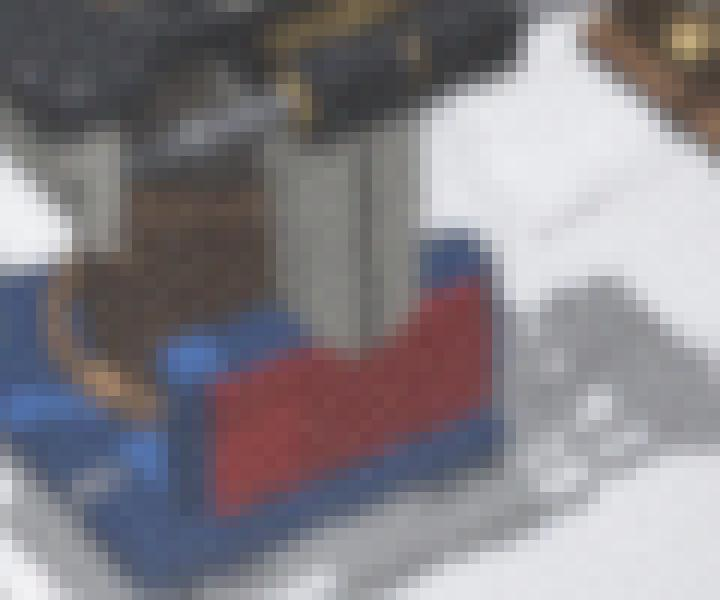

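```bash
cat >> fit.py <<'E'
print("base",proj("side",np.zeros(3)),proj("top",np.zeros(3)))
def tri(a,b):
    def r(w): return np.r_[proj("top",w)-a,proj("side",w)-b]
    s=least_squares(r,[500,100,20.]);return s.x.round(1),r(s.x).round(1)
F=lambda n,q:full(n,q)
for i,j in((0,3),(1,4),(2,5)): print(tri(F("top",P[i][1]),F("side",P[j][1])))
print("tealight",tri((405.5,302.5),(316.5,328)))
print("lidcentre",tri(F("top",(491,195)),F("side",(400,180))))
print("knob",tri(F("top",(255,318)),F("side",(180,122))))
E
python3 fit.py|tail -8
```

```text
[407. 410.]
base [143.53596486 342.15429477] [311.92167136 468.82637331]
(array([454.7,  27.4,   4.3]), array([ 0. , -0. , -0.1,  0. ]))
(array([470. , 294. ,   3.3]), array([ 0. , -0.1, -0.1,  0. ]))
(array([603. ,  18.6,   4. ]), array([-0.1,  0.2,  0.2, -0.1]))
tealight (array([ 379. , -231.1,    7.6]), array([ 0., -0., -0.,  0.]))
lidcentre (array([543. ,  98.4,  95. ]), array([ 0., -0., -0.,  0.]))
knob (array([492.1, 196.7,  89.7]), array([ 0.1, -0.2, -0.3,  0.1]))
```

Run:
```python
import cv2
a=cv2.imread("pics/side1.png")[230:430,320:500];cv2.imwrite("pics/z1.png",cv2.resize(a,None,fx=3,fy=3,interpolation=cv2.INTER_CUBIC))
```

```text
(no output)
```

View pics/z1.png

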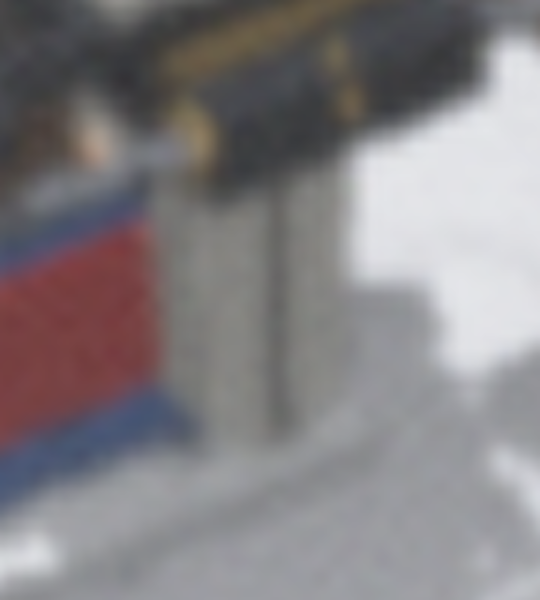

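```bash
cat >> fit.py <<'E'
print('---')
for z in (138,160,180):
  for x in (438,532,626):
    for y in(-77,-2): print((x,y,z),((proj("side",np.array((x,y,z),float))-[240,170]+.5)*5-.5).round(0))
E
python3 fit.py|sed -n '/---/,$p'; python3 -c "
import cv2
a=cv2.imread('pics/side1.png')[60:430,200:620];cv2.imwrite('pics/z2.png',cv2.resize(a,None,fx=1.6,fy=1.6))"
```

```text
---
(438, -77, 138) [301. 400.]
(438, -2, 138) [224. 327.]
(532, -77, 138) [444. 331.]
(532, -2, 138) [365. 263.]
(626, -77, 138) [580. 266.]
(626, -2, 138) [499. 201.]
(438, -77, 160) [299. 369.]
(438, -2, 160) [222. 296.]
(532, -77, 160) [444. 300.]
(532, -2, 160) [364. 232.]
(626, -77, 160) [581. 235.]
(626, -2, 160) [499. 171.]
(438, -77, 180) [297. 339.]
(438, -2, 180) [219. 267.]
(532, -77, 180) [443. 271.]
(532, -2, 180) [363. 203.]
(626, -77, 180) [581. 207.]
(626, -2, 180) [499. 142.]
```

View pics/z2.png

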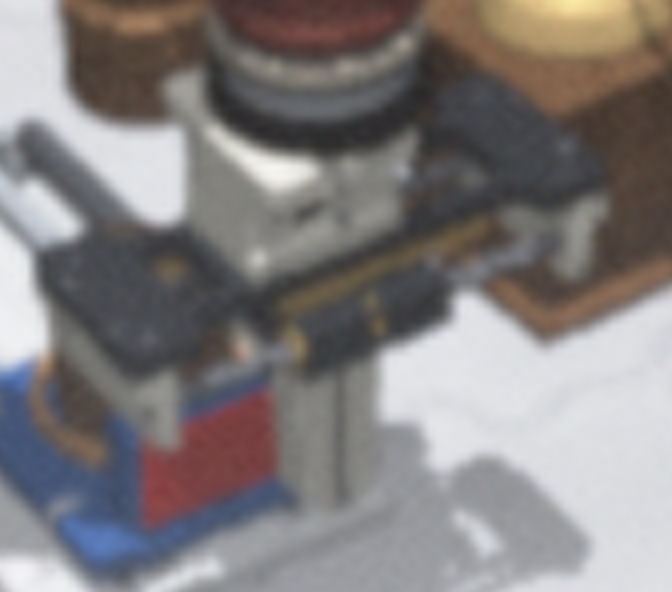

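Emit:
step_arm([
  [-0.01,0,0,0,0,0,0],
  [-0.02,0,0,0,0,0,0],
  [-0.02,0,0,0,0,0,0],
  [-0.02,0,0,0,0,0,0],
  [-0.02,0,0,0,0,0,0],
  [-0.01,0,0.01,0,0,0,0],
  [0,0,0.01,0,0,0,0],
  [0,0,0.01,0,0,0,0],
  [0,0,0.008,0,0,0,0],
  [0,0,0,0,0,0,0],
])

```text
time: 6.58
position: [527.7, -74.4, 13.7]
orientation: [[0.053, 0.999, -0.004], [0.999, -0.053, 0.002], [0.001, -0.004, -1.0]]
wrist_force: [0.2, 0.5, 0.2]
width: 0.001
```

```bash
cat > snap.py <<'E'
from rig import *
import cv2,sys
n=sys.argv[1];a,b,c,d=eval(sys.argv[2]);f=float(sys.argv[3])
r=read_camera(n);cv2.imwrite(sys.argv[4],cv2.resize(r["image"][a:b,c:d,::-1],None,fx=f,fy=f,interpolation=cv2.INTER_CUBIC))
o=get_obs();print(o["time"],o["position"].round(1),o["wrist_force"].round(2),o["joint_positions"].round(3))
E
python3 snap.py side "(170,290,260,390)" 5 pics/s3.png;python3 snap.py top "(150,350,180,440)" 3 pics/t3.png
```

```text
6.6333 [528.3 -74.6  14.5] [0.49 0.57 0.49] [-0.084  0.69   0.285  1.935 -0.341  0.567  0.377]
6.6833 [529.  -74.9  15.2] [0.16 0.12 0.49] [-0.084  0.689  0.286  1.934 -0.341  0.567  0.377]
```

View pics/s3.png

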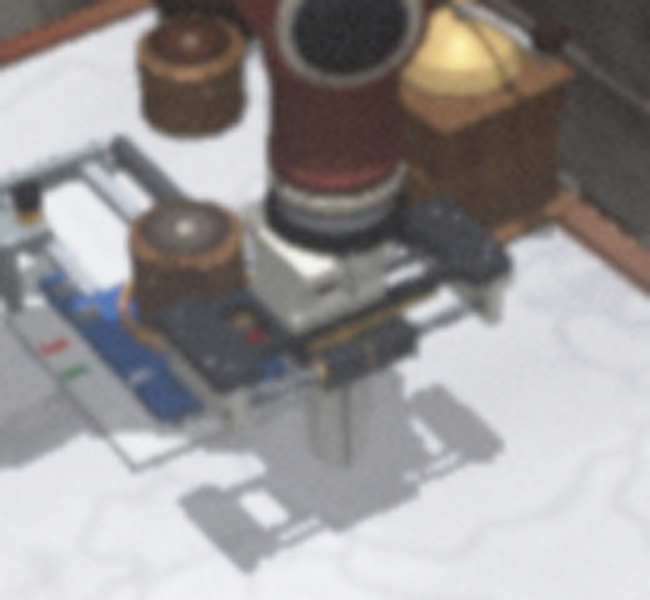

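View pics/t3.png

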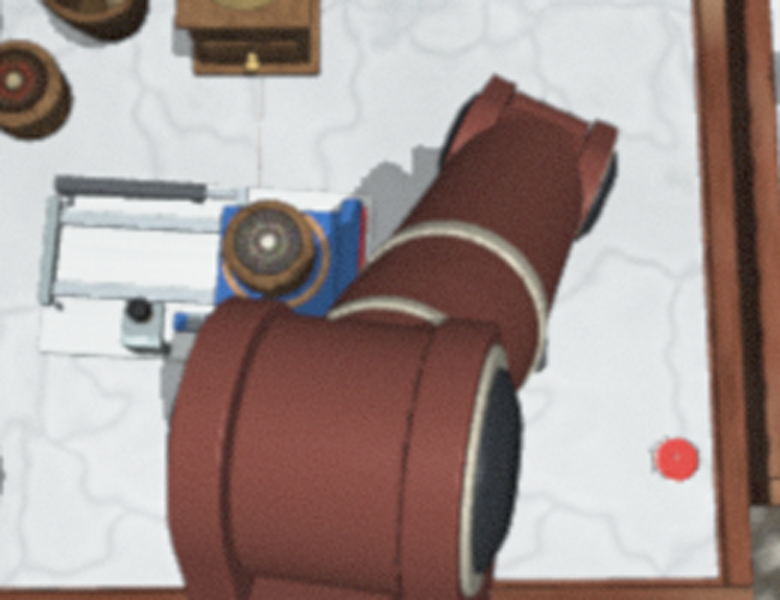

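```bash
cat > pr.py <<'E'
from rig import *
import numpy as np
C={n:read_camera(n) for n in("side",)}
def proj(n,w):
    T=np.linalg.inv(C[n]["world_from_camera"]);c=T[:3,:3]@w+T[:3,3];p=C[n]["camera_matrix"]@c;return p[:2]/p[2]
for z in(0,14.5,30,40,50): print(z,((proj("side",np.array((529,-82,z)))-[260,170]+.5)*5-.5).round(0))
E
python3 pr.py
```

```text
0 [348. 522.]
14.5 [347. 503.]
30 [347. 484.]
40 [347. 471.]
50 [347. 458.]
```

Emit:
step_arm([
  [0,0,0.002,0,0,0,0],
  [0,0,0.002,0,0,0,0],
  [0,0,0.002,0,0,0,0],
  [0,0,0.002,0,0,0,0],
  [0,0,0.002,0,0,0,0],
  [0,0,0.001,0,0,0,0],
  [0,0,0.001,0,0,0,0],
  [0,0,0.001,0,0,0,0],
  [0,0,0.001,0,0,0,0],
  [0,0,0,0,0,0,0],
])

```text
time: 7.57
position: [529.1, -76.2, 1.7]
orientation: [[0.055, 0.998, -0.0], [0.998, -0.055, -0.0], [-0.0, -0.0, -1.0]]
wrist_force: [-0.7, -0.1, 0.0]
width: 0.002
```

Emit:
step_arm([
  [0,0,0.001,0,0,0,0],
  [0,0,0.001,0,0,0,0],
  [0,0,0.001,0,0,0,0],
  [0,0,0.001,0,0,0,0],
  [0,0,0.001,0,0,0,0],
  [0,0,0,0,0,0,0],
  [0,0,0,0,0,0,0],
  [0,0,0,0,0,0,0],
  [0,0,0,0,0,0,0],
  [0,0,0,0,0,0,0],
])

```text
time: 8.4
position: [529.3, -76.1, -3.1]
orientation: [[0.055, 0.998, 0.0], [0.998, -0.055, -0.0], [-0.0, 0.0, -1.0]]
wrist_force: [0.3, 0.1, -1.0]
width: 0.006
```

```bash
python3 snap.py side "(170,290,260,390)" 5 pics/s4.png
```

```text
8.45 [529.3 -76.2  -3.1] [-0.15  0.87  0.5 ] [-0.071  0.719  0.268  1.943 -0.355  0.525  0.389]
```

View pics/s4.png

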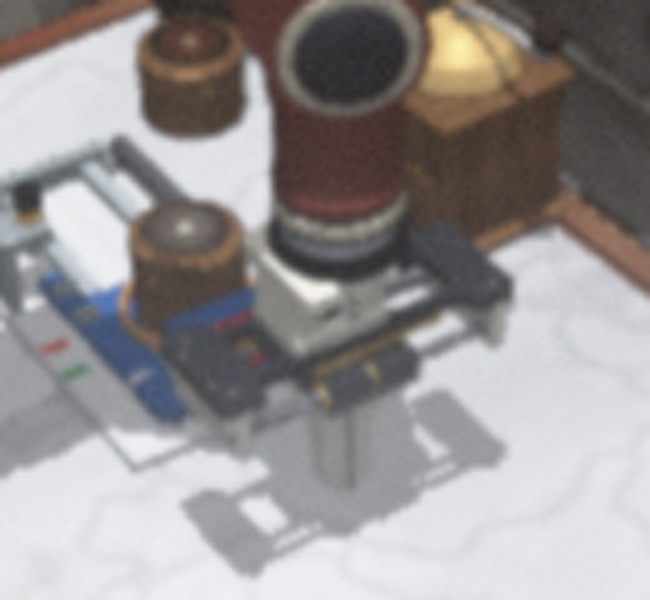

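Emit:
step_arm([
  [0,0,-0.01,0,0,0,0],
  [0,0,-0.013,0,0,0,0],
  [0.01,0,-0.01,0,0,0,0],
  [0.015,0,0,0,0,0.003,0],
  [0.015,0,0,0,0,0.003,0],
  [0.015,0,0,0,0,0,0],
  [0.01,0,0,0,0,0,0],
  [0.008,0,0,0,0,0,0],
  [0,0,0,0,0,0,0],
  [0,0,0,0,0,0,0],
])

```text
time: 9.28
position: [533.6, -3.5, 30.0]
orientation: [[0.061, 0.998, 0.0], [0.998, -0.061, -0.001], [-0.001, 0.0, -1.0]]
wrist_force: [-0.2, -0.5, 0.9]
width: 0.006
```

```bash
python3 snap.py side "(180,270,260,360)" 6 pics/s5.png
```

```text
9.3333 [533.5  -4.3  30. ] [ 1.11 -0.06 -0.8 ] [-0.24   0.667  0.319  1.929 -0.349  0.599  0.244]
```

View pics/s5.png

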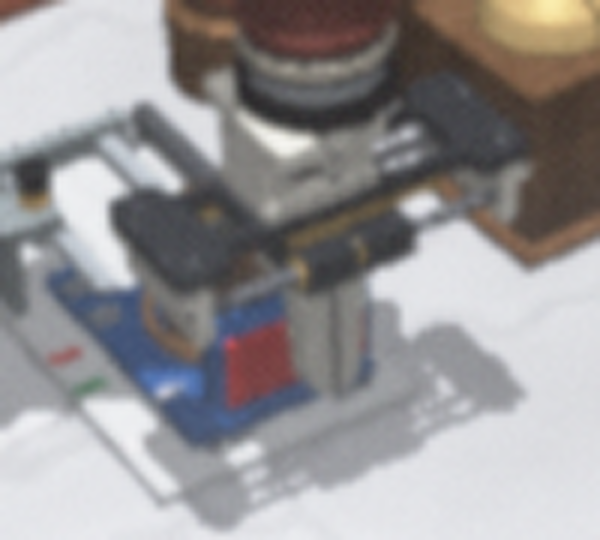

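Emit:
step_arm([
  [0.003,0,0,0,0,0,0],
  [0.004,0,0,0,0,0,0],
  [0.004,0,0,0,0,0,0],
  [0.003,0,0,0,0,0,0],
  [0.002,0,0,0,0,0,0],
  [0.002,0,0,0,0,0,0],
  [0.002,0,0,0,0,0,0],
  [0.002,0,0,0,0,0,0],
  [0.002,0,0,0,0,0,0],
  [0,0,0,0,0,0,0],
])

```text
time: 10.17
position: [534.9, 19.0, 29.9]
orientation: [[0.062, 0.998, -0.0], [0.998, -0.062, -0.002], [-0.002, 0.0, -1.0]]
wrist_force: [-0.5, -3.3, 0.3]
width: 0.003
```

Emit:
step_arm([
  [0.001,0,0,0,0,0,0],
  [0.001,0,0,0,0,0,0],
  [0.001,0,0,0,0,0,0],
  [0.001,0,0,0,0,0,0],
  [0.001,0,0,0,0,0,0],
  [0.001,0,0,0,0,0,0],
  [0.001,0,0,0,0,0,0],
  [0,0,0,0,0,0,0],
  [0,0,0,0,0,0,0],
  [0,0,0,0,0,0,0],
])

```text
time: 11.0
position: [535.4, 27.6, 29.8]
orientation: [[0.061, 0.998, -0.0], [0.998, -0.061, -0.0], [-0.0, -0.0, -1.0]]
wrist_force: [-0.1, -4.9, 0.2]
width: 0.007
```

```bash
python3 snap.py side "(180,270,260,360)" 6 pics/s6.png; python3 snap.py top "(195,285,180,320)" 5.5 pics/t6.png
```

```text
11.05 [535.4  27.6  29.8] [-0.32 -5.13 -0.31] [-0.302  0.671  0.324  1.922 -0.356  0.605  0.191]
11.1 [535.4  27.6  29.8] [-0.82 -3.89  0.39] [-0.302  0.671  0.324  1.922 -0.356  0.605  0.191]
```

View pics/s6.png

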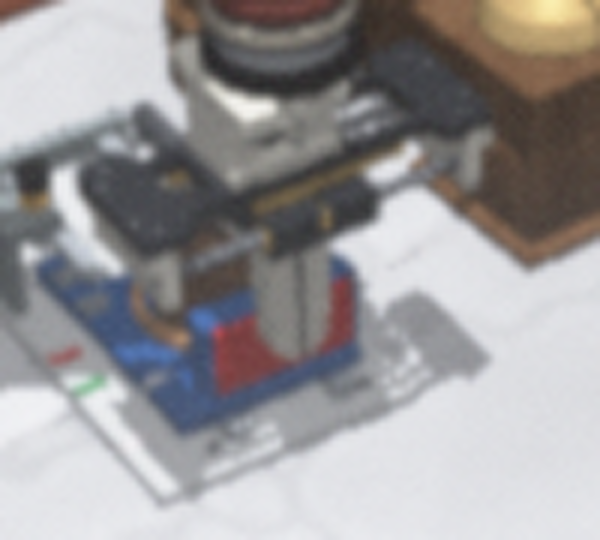

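View pics/t6.png

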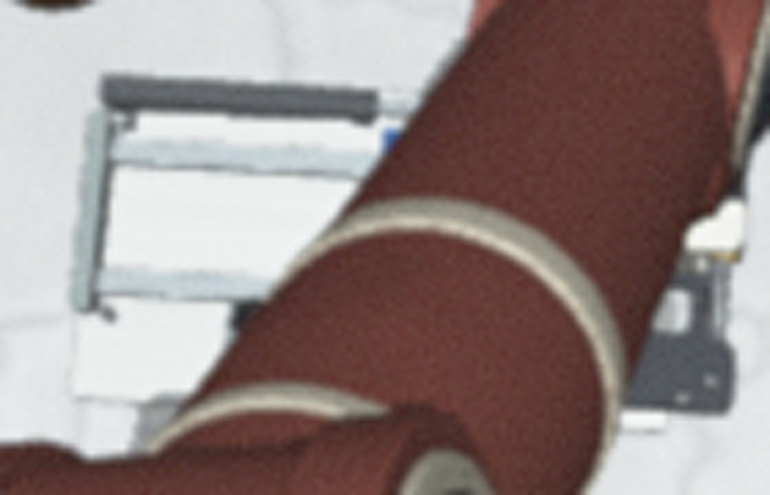

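Emit:
step_arm([
  [0.003,0,0,0,0,0,0],
  [0.004,0,0,0,0,0,0],
  [0.004,0,0,0,0,0,0],
  [0.004,0,0,0,0,0,0],
  [0.004,0,0,0,0,0,0],
  [0.004,0,0,0,0,0,0],
  [0.004,0,0,0,0,0,0],
  [0.003,0,0,0,0,0,0],
  [0,0,0,0,0,0,0],
  [0,0,0,0,0,0,0],
])

```text
time: 11.93
position: [537.0, 55.5, 29.9]
orientation: [[0.063, 0.998, -0.0], [0.998, -0.063, -0.002], [-0.002, -0.0, -1.0]]
wrist_force: [-1.3, -6.0, 0.4]
width: 0.005
```

```bash
python3 snap.py side "(180,270,250,350)" 7 pics/s7.png; python3 snap.py top "(195,285,180,320)" 5.5 pics/t7.png
```

```text
11.9833 [537.   55.7  29.9] [-1.02 -5.69  0.54] [-0.36   0.676  0.334  1.911 -0.36   0.613  0.141]
12.0333 [537.   55.7  29.9] [-0.59 -7.32  0.5 ] [-0.36   0.676  0.334  1.911 -0.36   0.613  0.141]
```

View pics/s7.png

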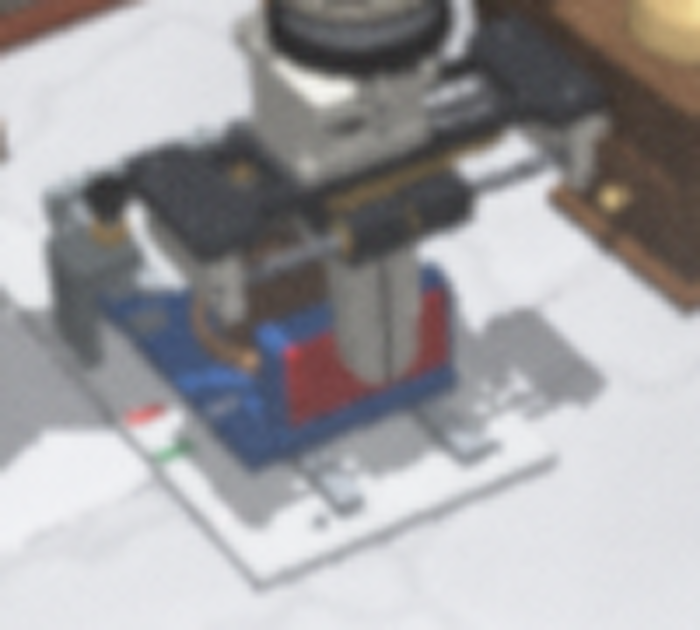

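View pics/t7.png

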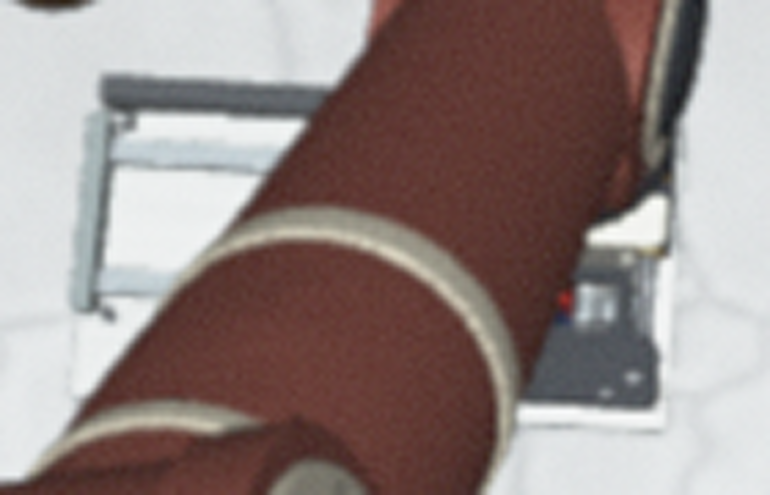

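```bash
cat > trav.py <<'E'
import re
src=open("fit.py").read().split("s=least_squares")[0];exec(src)
import sys
pts=eval(sys.argv[1]);off=eval(sys.argv[2]);f=float(sys.argv[3])
x,y,a=542.28,148.71,1.5094
R=np.array([[np.cos(a),-np.sin(a),0],[np.sin(a),np.cos(a),0],[0,0,1]])
B=[(39,83),(39,43),(-39,83),(-39,43)]
def r(v): return np.concatenate([proj("side",R@np.array([v[0],b[0],b[1]])+[x,y,0])-((np.array(q)+.5)/f-.5+off) for b,q in zip(B,pts) if q])
s=least_squares(r,[-100.]);print("travel",s.x+126.24,r(s.x).round(1))
E
python3 trav.py "[(288,352),(290,425),(446,288),(448,368)]" "(250,180)" 7
```

```text
travel [39.14770712] [-0.1  0.1  0.4  0.2  0.1  0.1  0.2 -0.9]
```

Emit:
step_arm([
  [0.003,0,0,0,0,0,0],
  [0.004,0,0,0,0,0,0],
  [0.004,0,0,0,0,0,0],
  [0.004,0,0,0,0,0,0],
  [0.003,0,0,0,0,0,0],
  [0.002,0,0,0,0,0,0],
  [0.001,0,0,0,0,0,0],
  [0,0,0,0,0,0,0],
  [0,0,0,0,0,0,0],
  [0,0,0,0,0,0,0],
])

```text
time: 12.97
position: [538.2, 75.8, 29.9]
orientation: [[0.063, 0.998, -0.001], [0.998, -0.063, -0.003], [-0.003, -0.0, -1.0]]
wrist_force: [-0.9, -8.6, 0.6]
width: 0.005
```

```bash
python3 snap.py side "(180,270,250,350)" 7 pics/s8.png
```

```text
13.0167 [538.2  75.6  29.9] [-0.69 -8.62  0.62] [-0.4    0.681  0.34   1.901 -0.363  0.621  0.105]
```

View pics/s8.png

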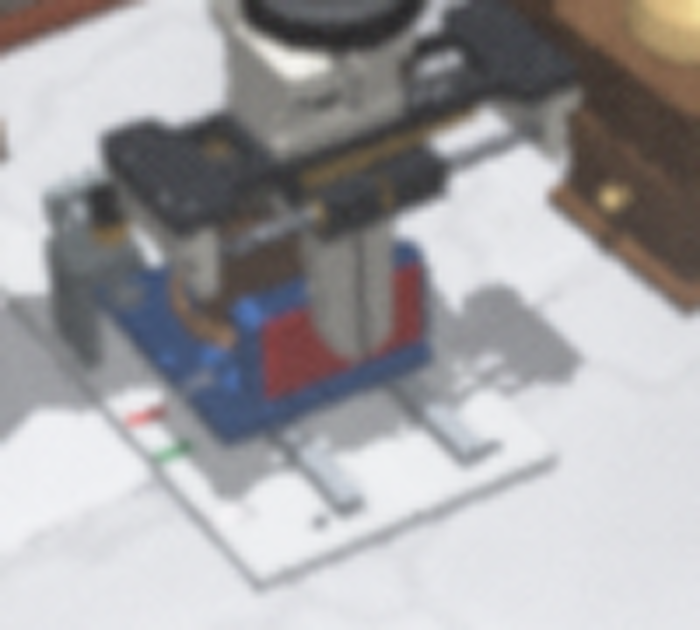

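```bash
python3 trav.py "[(262,324),(264,398),(420,262),(421,342)]" "(250,180)" 7
```

```text
travel [60.93443907] [-0.1  0.2  0.4  0.1  0.   0.   0.3 -1. ]
```

Emit:
step_arm([
  [-0.003,0,0,0,0,0,0],
  [-0.004,0,0,0,0,0,0],
  [-0.004,0,0,0,0,0,0],
  [-0.006,0,0,0,0,0,0],
  [-0.01,0,0,0,0,0,0],
  [-0.015,0,0,0,0,0,0],
  [-0.02,0,0,0,0,0,0],
  [-0.02,0,0,0,0,0,0],
  [-0.015,0,0,0,0,0,0],
  [-0.01,0,0,0,0,0,0],
])

```text
time: 13.95
position: [532.1, -29.4, 30.0]
orientation: [[0.063, 0.998, 0.001], [0.998, -0.063, 0.001], [0.001, 0.001, -1.0]]
wrist_force: [-0.7, -0.3, 0.2]
width: 0.003
```

```bash
python3 snap.py side "(180,270,250,350)" 7 pics/s9.png; python3 snap.py top "(195,285,180,320)" 5.5 pics/t9.png
```

```text
14.0 [532.  -31.6  30.1] [-0.13 -1.64 -0.25] [-0.186  0.665  0.314  1.931 -0.344  0.596  0.287]
14.05 [532.1 -29.7  30.1] [0.1  0.22 0.09] [-0.188  0.665  0.312  1.931 -0.345  0.597  0.286]
```

View pics/s9.png

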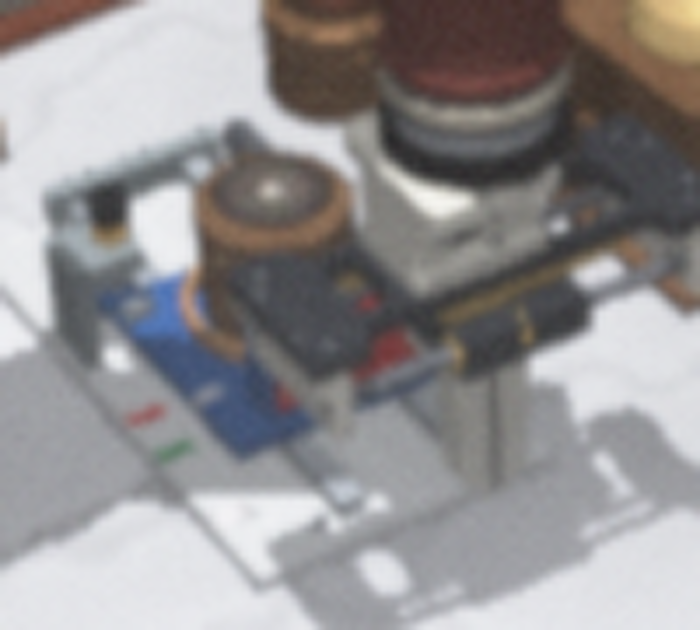

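View pics/t9.png

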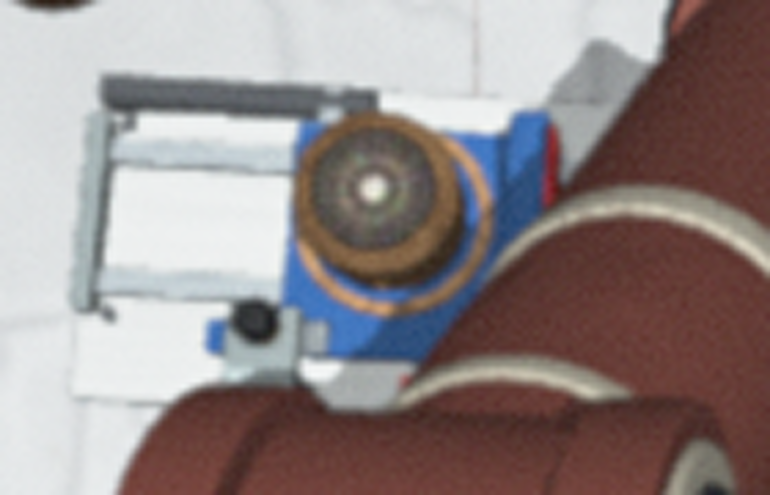

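Emit:
step_arm([
  [-0.02,0,0,0,0,0,0],
  [-0.02,0,0,0,0,0,0],
  [-0.03,0,0,0,0,0,0],
  [-0.03,0,0,0,0,0,0],
  [-0.03,0,-0.01,0,0,0,0],
  [-0.02,0,-0.02,0,0,0,0],
  [-0.01,0,-0.02,0,0,0,0],
  [0,0,-0.01,0,0,0,0],
  [0,0,0,0,0,0,0],
  [0,0,0,0,0,0,0],
])

```text
time: 14.88
position: [523.0, -185.0, 89.6]
orientation: [[0.058, 0.998, 0.001], [0.998, -0.058, 0.002], [0.002, 0.0, -1.0]]
wrist_force: [-0.4, 0.5, -0.5]
width: 0.003
```

```bash
python3 snap.py side "(180,270,250,350)" 7 pics/s10.png; python3 snap.py top "(120,360,120,440)" 2.5 pics/t10.png
```

```text
14.9333 [ 522.3 -184.8   89. ] [0.   1.02 0.64] [ 0.092  0.601  0.326  1.823 -0.268  0.763  0.503]
14.9833 [ 522.  -185.    88.6] [-0.03  0.65 -0.35] [ 0.092  0.602  0.326  1.823 -0.268  0.763  0.503]
```

View pics/s10.png

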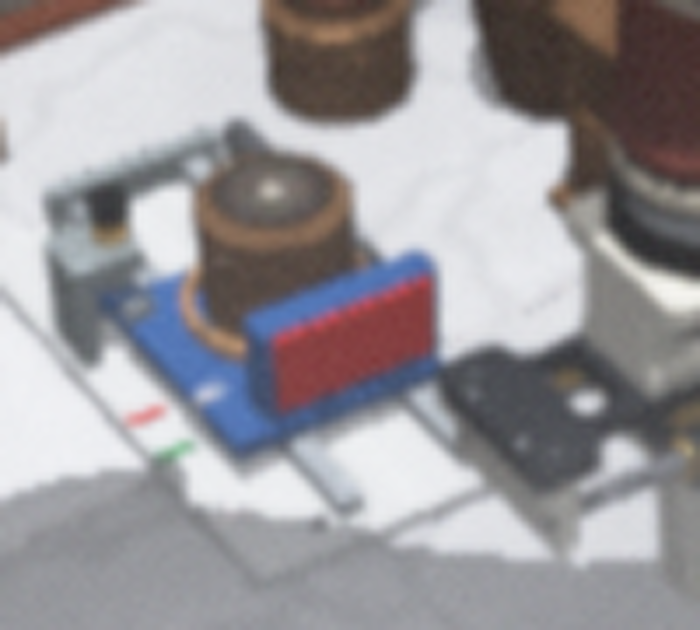

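View pics/t10.png

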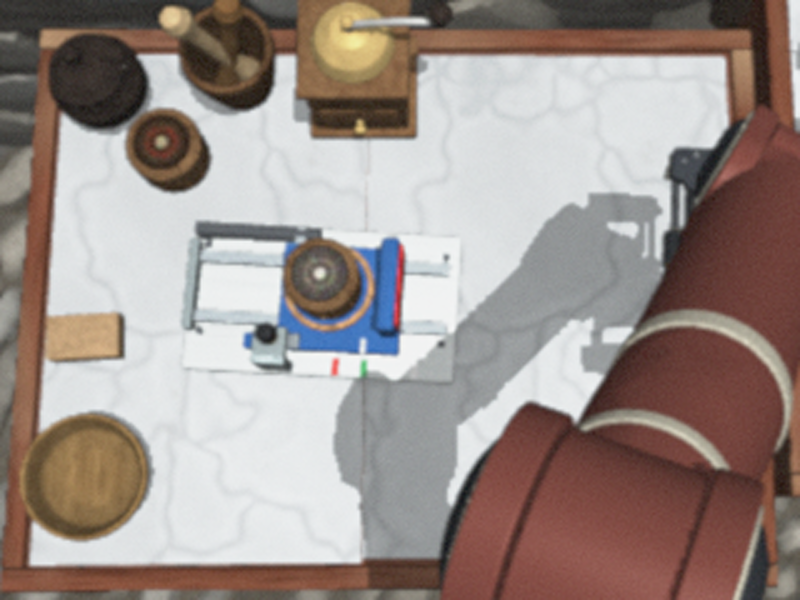

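```bash
python3 trav.py "[(273,340),(277,413),(435,278),(435,357)]" "(250,180)" 7; python3 -c "
from rig import *
print(get_obs()['joint_velocities'].round(3));print(job_done())"
```

```text
travel [49.05170289] [ 0.4  0.1  0.6  0.1 -0.1 -0.2  0.3 -1.1]
[ 0.006  0.001  0.009 -0.005  0.002 -0.002  0.   ]
the job is handed in; nothing more can be done
None
```

The carriage is latched at the middle (green) station with the pot still in its ring, and I handed the job in at about 15 s of the 32 s allowed.

I pushed the red pad with the closed fingertips to about 60 mm of travel (8.6 N on the wrist). Then I backed off so the carriage sprang back onto the pin, and drew the arm well clear.

**Last checks:**
- **Travel:** the side picture gave 49 mm, good to about 2 mm, and the white line on the carriage meets the green mark. It did not change visibly over the second before I handed in.
- **Pin:** the knob looks the same height as at the start; I did not measure it.
- **Pot and bystanders:** the pot stands upright in its ring, as judged by eye. In the last top picture, pot_b, ball, bowl and block look undisturbed. The arm hid the tealight there, but nothing came down near it.
- **Arm:** it was clear of everything, with only noise on the wrist force.

**What disagreed:** the reported TCP height was off. The fingers looked about 25 to 30 mm higher than reported, and at a reported height of -3 mm over the table there was no contact. Because of this, my first approach to the pad passed without contact, apparently over or just at the top of the block. I backed out, lowered the hand and pushed by felt contact and pictures instead. The horizontal readings agreed with the pictures to about 2 mm.

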